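# Lap a drip plate under a splash flap

### The arm

A 6-joint arm with a two-finger parallel gripper is mounted at the origin on a cart in front of the work surface, level with it; the furniture and walls round the work are solid. World frame = base frame: x ahead of the robot, y to its left, z up, the work surface at z = 0. Lengths are in m, angles in rad, forces in N, time in s.
With the tool pointing down it reaches from about 0.35 to 0.725 m from the base axis. Payload 4.3 kg.
Tool frame: the origin (TCP) lies at the very end of the fingers, on their centre line; the grasp point (between the pads) lies 19 mm behind it (arm.tcp_to_grasp is the distance from the TCP to the grasp point, in m); z points along the fingers, y is the line along which they close (so a half turn about z gives the same grasp; the last joint's range is limited). The gripper opens to 85 mm and grips with 20 to 120 N. Pads are 22 mm wide; open, the fingers measure 114 mm over their backs; the gripper's body (76 mm by 85 mm) begins 54 mm behind the grasp point. The pads swing forward as they close: fully open they stand 13 mm farther back than shut.
Start: joints at [-1.377, 0.377, 0.081, 1.274, 0, 1.46], TCP at [0.172, -0.549, 0.231] pointing down, gripper open.
Joint ranges: [-2.72, 2.72], [-0.84, 1.66], [-1.02, 1.22], [-1.77, 2.12], [-1.37, 1.28], [-3.14, 3.14]. Speed limits (rad/s): [2.57, 2.57, 3.14, 3.14, 3.14, 3.14].

### API

Orientations are given as [roll, pitch, yaw] about the fixed x, y, z axes, in that order (R = Rz(yaw) Ry(pitch) Rx(roll)).
In Python, from rig import arm gives the robot as it stands. The module is installed in compiled form; this text tells all that it offers. Calls block until the motion is done:
- arm.movep(position, orientation): joint-space move of the TCP to a pose.
- arm.line_to(position, frame=None, vel=0.15): straight line of the TCP; frame=None keeps the orientation; vel is the mean speed in m/s.
- arm.set_joints(angles): joint-space move.
- arm.move_gripper(opening, newtons=None): finger opening in m; newtons is the grip in N (None keeps the last); returns when the fingers have stopped.
- arm.dwell(seconds).
- arm.inverse_kinematics(position, orientation): joint angles nearest the present ones, or None.
- arm.state(): the state.
- arm.grab_frame(name): name is "scene" or "top" or "wrist"; returns the picture (480x640x3 uint8, red, green, blue); there is no depth.
- arm.camera_model(name): a dict with "fx", "fy", "cx", "cy" (pixels), "T" (4x4, takes a point from camera to world coordinates); the wrist camera has in their place "T_tool_cam" (4x4, takes a point from camera to tool coordinates, whose origin is the TCP and whose axes are the flange's). Camera axes: x right, y down, z forward; pixel columns grow to the right and rows downward; lengths in m; the calibration is good to about 2 mm. A picture is of the moment at which its call begins: read the wrist's pose just before it. camera_model takes no time and is no camera call.
A pose or a line that the arm cannot do raises arm.IKError and nothing moves.
- arm.hand_in(): hands the job in; it is judged then, once.
Trained networks look in the newest picture that a camera, given by its name, has taken for a name from the list of things; names that differ only in an ending like _2 or _b are one class to them, and where a whole thing is asked for, a point or a joint stands for the part that bears it (a point fixed in the world has none). Each returns a list of dicts, best first, with "conf" (0 to 1); they miss things now and then, are a little off and sometimes report something else, mostly with a low value. They report only what shows in the picture. A call takes as long as a camera call. They do not tell look-alikes from the thing itself.
- arm.find_in(camera, query): "box" ([left, top, width, height] in pixels, round what is visible of it).
The state is a dict: "time": time; "joint_positions": joint angles; "joint_velocities": joint speeds; "effort": joint torques, N m; "tcp_pos": TCP position; "tcp_rot": TCP orientation; "wrist_force": force on the tool from outside, world axes, zero at the start; "torque": the same for the moment, N m; "width": finger opening in m; "grasp_force": force on a finger pad.
Only numpy, scipy, OpenCV 4.12 (cv2) and the standard library are available. Lean on these libraries where they do the work, as an engineer would, in place of code of your own. Each camera call takes 0.05 s, during which the arm holds its last target. There are 200 camera calls.

### The job

Slide the beaker sideways along the grey board, without lifting or tipping it, from the ring in front of the white hinged flap to the centre of the free ring at the side, and let go of it. Then take the steel drip plate by its rib, lay it on the board and tuck its long plain edge (the one farther from the rib) at least a centimetre under the front edge of the flap along its whole length, without lifting the flap. The job finishes while holding: do not let go, but keep the plate gently but firmly pressed flat on the board; leave the dropper bottle and everything else where it stands.

Things in the scene. Friction and masses are not known exactly. Their poses are not given: they have to be found in the camera images.
- board: grey plastic board, fixed, 240 (x) x 300 (y) x 10 mm, top at z = 10 mm. Origin: centre of its underside, on the worktop. +x points to the hinge side (away from the robot, give or take the yaw), +y to the left. A ring is drawn on it in front of the white flap, at x = -55, y = 0
- flap (a joint): hinge angle (rad) of the white flap on the board: 0 at rest, grows as its front edge is lifted (0.1 = 9 mm). Light (80 g), held by its weight only. 150 wide (board y -75 to 75), 3 mm thick, hinged along y at board x = 105, z = 40 mm, sloping down to the robot; free front edge at board x = 10, its underside at z = 19 mm: 9 mm clear above the board's top, more farther in
- mark: the free side ring drawn on the board, 72 mm across with a small cross in its middle; origin at its centre on the board's top. It is at the left or the right end of the board (board x = -55, y = +115 or -115 mm), the dropper bottle being at the other end
- beaker: small glass beaker, 71 mm tall, 55 mm across its body (60 mm along its x with the spout, which points to its -x), 120 g or so, open at the top. Origin: centre of its underside. Starts on the ring in front of the flap; its outside can be gripped along its y
- plate: steel drip plate, 90 (x) x 120 (y) x 4 mm, about 200 g, origin at the centre of its underside. A grip rib 12 mm thick (x), 60 mm long (y) stands on it at x = -20, y = 0, its top 28 mm above the underside. The long plain edge to be tucked in is at x = +45. Starts lying on the worktop to the left or the right of the board
- edge_left (a point): the +y end of the plate's plain edge: plate x = +45, y = +60 mm, mid thickness (z = 2 mm)
- edge_right (a point): the -y end of the plate's plain edge: plate x = +45, y = -60 mm, mid thickness (z = 2 mm)
- dropper_bottle: brown dropper bottle with black top, 35 mm across, 106 mm tall, standing on the board at the end opposite the free ring; origin: centre of its underside. Not to be disturbed
- tape_roll: roll of white tape, 82 mm across, 19 mm high, lying on the worktop on the other side of the board from the plate; origin: centre of its underside. Not to be disturbed
- lab_timer: white desk timer, 39x68x62 mm, at the back right; origin: centre of its underside. Not to be disturbed
- petri_0: culture dish, 64 mm across, 15 mm high, at the left; origin: centre of its underside. Not to be disturbed
There are look-alikes about, which are no part of the job. Leave any pink look-alike of the beaker alone.

How it is judged:
On the way, in this order (a step that is already met when the one before it is completed fails the run):
1. the beaker stands in the side ring, let go (horizontal distance between beaker and mark below 0.015 m and z of beaker in the frame of board below 0.014 m and angle between beaker's own z axis and vertical below 0.05 rad and contact force between the fingers and beaker below 0.1 N), for 0.2 s.
2. the plate lies flat on the board, its plain edge under the flap (x of each of edge_left, edge_right in the frame of board above 0.02 m and y of edge_left in the frame of board below 0.077 m and y of edge_right in the frame of board above -0.077 m and z of each of edge_left, edge_right in the frame of board below 0.015 m and angle between plate's own z axis and vertical below 0.04 rad), for 0.2 s.
At the end, for the whole second after the job is handed in: Beaker within 15 mm of the side ring's centre; plate flat (0.04 rad) on the board, both ends of its plain edge 10 mm or more behind the flap's front edge and within its width (+2 mm); flap down (under 0.03 rad); fingers still on the plate, pressing it on the board with 5 to 60 N, weight included (all of step 2 and horizontal distance between beaker and mark below 0.015 m and z of beaker in the frame of board below 0.014 m and value of joint flap below 0.03 rad and contact force between plate and board between 5 and 60 N and contact force between the fingers and plate above 2 N and linear speed of plate below 0.02 m/s); the arm keeps its last pose, push and grip.
It fails at once if the beaker is lifted more than 7 mm off the board, or comes off it (z of beaker in the frame of board above 0.017 m or z of beaker in the frame of board below 0.004 m).
It fails at once if the beaker is tipped more than 0.2 rad (angle between beaker's own z axis and vertical above 0.2 rad).
It fails at once if the flap is lifted more than 0.08 rad (about 8 mm at its edge) (value of joint flap above 0.08 rad).
It fails at once if a bystander is moved more than 20 mm or the dropper bottle tipped (distance of any of dropper_bottle, tape_roll, lab_timer, petri_0 from where it was at the start of the episode above 0.02 m or angle between dropper_bottle's own z axis and vertical above 0.3 rad).
It also fails if it takes over 58 s, if anything falls off the work surface, if the arm or the gripper's body presses on something with over 40 N, if the wrist force passes 120 N, or if a joint passes its speed limit or range.

## Working session

There is one attempt and no reset: what is moved stays moved. The work goes in short steps, each a Python script; the robot and the scene stay as the last script left them, time stands still between calls to the robot, and variables do not carry over. Pictures are saved under pics/ and viewed, at most 10 in all, crops included, and the job is handed in when it is done.

```bash
mkdir -p pics; python3 - <<'E'
from rig import arm
import cv2,numpy as np
ims=[]
for c in ("scene","top"):
    im=arm.grab_frame(c); cv2.imwrite(f"pics/{c}0.png",im[:,:,::-1])
    m=arm.camera_model(c); print(c,m["fx"],m["fy"],m["cx"],m["cy"]); print(np.round(m["T"],4).tolist())
    for q in ("board","flap","mark","beaker","plate","dropper_bottle","tape_roll","lab_timer","petri_0"):
        print(q,[(np.round(d["box"]).tolist(),round(d["conf"],2)) for d in arm.find_in(c,q)][:3])
print(arm.state()["time"], arm.tcp_to_grasp, arm.state()["tcp_rot"])
E
```

```text
scene 539.2952405553362 539.2952405553362 317.90676466505266 242.09308895531606
[[-0.6629, -0.402, 0.6316, -0.345], [-0.7484, 0.3317, -0.5744, 0.8762], [0.0214, -0.8534, -0.5208, 0.796], [0.0, 0.0, 0.0, 1.0]]
board [([278.0, 215.0, 133.0, 79.0], 0.92)]
flap [([300.0, 214.0, 56.0, 41.0], 0.62)]
mark []
beaker [([289.0, 264.0, 24.0, 34.0], 0.96), ([252.0, 246.0, 23.0, 34.0], 0.76), ([352.0, 231.0, 20.0, 31.0], 0.73)]
plate [([214.0, 294.0, 62.0, 34.0], 0.66)]
dropper_bottle [([382.0, 206.0, 13.0, 38.0], 0.89)]
tape_roll []
lab_timer [([378.0, 180.0, 13.0, 27.0], 0.46)]
petri_0 [([159.0, 318.0, 30.0, 22.0], 0.69), ([217.0, 296.0, 58.0, 32.0], 0.45)]
top 482.9965848990844 482.9965848990844 314.92746398055215 236.2299429301128
[[-0.0262, -0.987, 0.1588, 0.3619], [-0.9996, 0.0269, 0.0022, 0.0408], [-0.0064, -0.1586, -0.9873, 1.3392], [0.0, 0.0, 0.0, 1.0]]
board [([283.0, 203.0, 120.0, 101.0], 0.65)]
flap [([308.0, 211.0, 62.0, 40.0], 0.58)]
mark []
beaker [([244.0, 264.0, 21.0, 20.0], 0.79), ([337.0, 259.0, 20.0, 22.0], 0.74), ([420.0, 219.0, 24.0, 18.0], 0.74)]
plate [([184.0, 248.0, 51.0, 41.0], 0.97)]
dropper_bottle [([379.0, 255.0, 18.0, 14.0], 0.63)]
tape_roll [([440.0, 260.0, 34.0, 28.0], 0.61)]
lab_timer [([436.0, 191.0, 28.0, 19.0], 0.91)]
petri_0 [([145.0, 239.0, 20.0, 23.0], 0.87)]
1.0 0.0187 [3.14142821e+00 2.10541592e-05 3.03828314e-01]
```

View pics/top0.png

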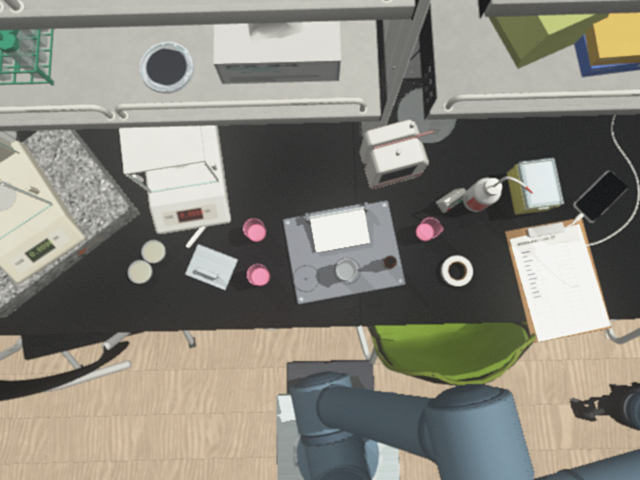

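View pics/scene0.png

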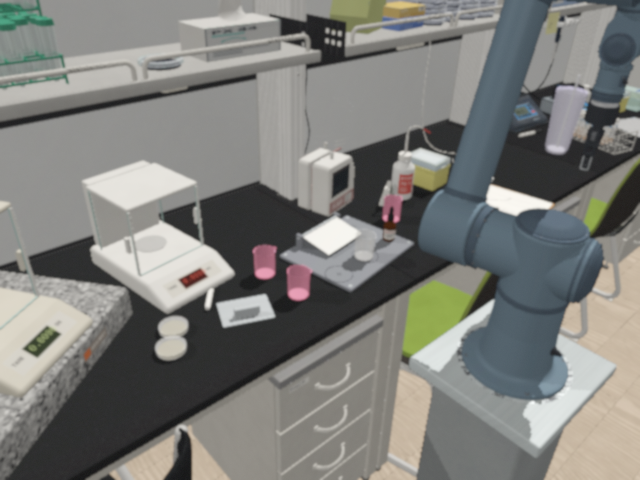

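The top view shows the board with its corners at about (285,218), (388,203), (405,288) and (298,303). The clear beaker is at (345,270), the free ring on the left at (305,280), the dropper bottle on the right at (390,263), the plate at (212,267) and the tape at (457,270).
Beaker candidates: the clear one at (345,270), and pink ones at (255,230), (258,275) and (428,229). The clear one standing on the front ring is the one meant.

```bash
cat > h.py <<'E'
from rig import arm
import numpy as np, cv2
from scipy.spatial.transform import Rotation as R
def camT(c):
    m=arm.camera_model(c)
    if "T" in m: return m,np.array(m["T"])
    s=arm.state(); T=np.eye(4); T[:3,:3]=R.from_euler("xyz",s["tcp_rot"]).as_matrix(); T[:3,3]=s["tcp_pos"]
    return m,T@np.array(m["T_tool_cam"])
def ray(m,T,uv,z):
    uv=np.atleast_2d(uv).astype(float)
    d=np.c_[(uv[:,0]-m["cx"])/m["fx"],(uv[:,1]-m["cy"])/m["fy"],np.ones(len(uv))]@T[:3,:3].T
    return T[:3,3]+d*((z-T[2,3])/d[:,2])[:,None]
def proj(m,T,P):
    p=(np.atleast_2d(P)-T[:3,3])@T[:3,:3]
    return np.c_[m["fx"]*p[:,0]/p[:,2]+m["cx"],m["fy"]*p[:,1]/p[:,2]+m["cy"]]
E
python3 - <<'E'
from h import *
m,T=camT("top")
print(np.round(ray(m,T,[(285,218),(388,203),(405,288),(298,303),(305,279)],0.01),3).tolist())
print(np.round(ray(m,T,[(197,246),(237,261),(225,290),(186,275)],0.004),3).tolist())
w=arm.camera_model("wrist"); print({k:np.round(v,4).tolist() for k,v in w.items()})
im=cv2.imread("pics/top0.png")[190:315,175:415]; cv2.imwrite("pics/top0c.png",cv2.resize(im,None,fx=3.3,fy=3.3,interpolation=cv2.INTER_CUBIC))
E
```

```text
[[0.63, 0.126, 0.01], [0.665, -0.164, 0.01], [0.425, -0.199, 0.01], [0.392, 0.095, 0.01], [0.457, 0.074, 0.01]]
[[0.558, 0.374, 0.004], [0.513, 0.262, 0.004], [0.433, 0.295, 0.004], [0.478, 0.404, 0.004]]
{'fx': 341.4661, 'fy': 341.4661, 'cx': 313.4256, 'cy': 236.8757, 'T_tool_cam': [[0.0005, -0.9539, -0.3002, 0.0768], [1.0, 0.0003, 0.0006, 0.0014], [-0.0005, -0.3002, 0.9539, -0.1436], [0.0, 0.0, 0.0, 1.0]]}
```

View pics/top0c.png

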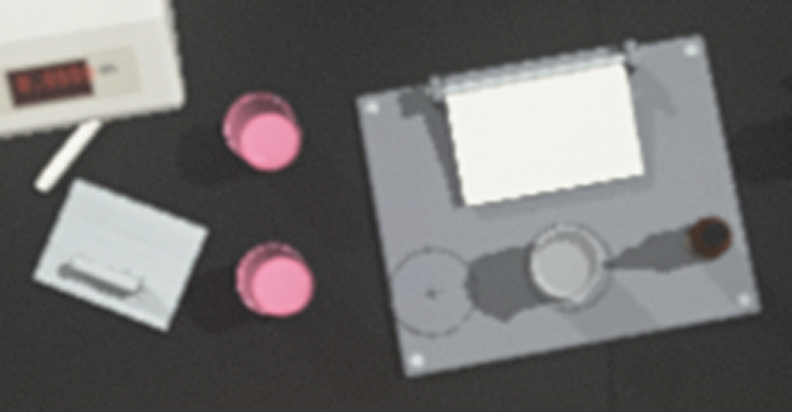

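The enlarged crop confirms it: the clear beaker stands on the front ring, the free ring is at crop (432,293) and the plate's rib is on its near side (100,275). Next come closer wrist views.

```bash
python3 - <<'E'
from h import *
import pickle
out={}
for n,p,y in (("b",(0.55,-0.035,0.24),0.12),("p",(0.52,0.32,0.22),-0.36)):
    arm.movep(p,(np.pi,0,y)); arm.dwell(0.3)
    m,T=camT("wrist"); im=arm.grab_frame("wrist"); out[n]=(m,T)
    cv2.imwrite(f"pics/w{n}.png",im[:,:,::-1])
    for q in ("board","mark","beaker","plate","dropper_bottle"):
        print(n,q,[(np.round(d["box"],1).tolist(),round(d["conf"],2)) for d in arm.find_in("wrist",q)][:2])
pickle.dump(out,open("cams.pkl","wb"))
s=arm.state();print(s["time"],s["tcp_pos"],s["wrist_force"],s["joint_positions"])
E
```

```text
b board [([160.2, 99.6, 291.8, 213.6], 0.7)]
b mark [([185.1, 237.5, 60.2, 57.4], 0.77)]
b beaker [([40.8, 224.4, 90.8, 67.7], 0.85), ([11.5, 99.2, 106.0, 66.9], 0.66)]
b plate [([2.8, 172.6, 47.7, 90.7], 0.68)]
b dropper_bottle [([399.6, 243.0, 46.1, 63.3], 0.65), ([184.5, 236.7, 55.4, 48.0], 0.62)]
p board [([462.9, 0.0, 177.1, 242.4], 0.95)]
p mark []
p beaker [([368.0, 48.9, 88.9, 75.9], 0.92), ([407.8, 187.1, 89.9, 69.2], 0.58)]
p plate [([252.0, 181.5, 112.1, 84.0], 0.75), ([462.3, 0.1, 177.6, 242.2], 0.35)]
p dropper_bottle [([526.4, 139.1, 69.4, 71.1], 0.22)]
8.7417 [0.52000743 0.31998795 0.22000331] [ 0.44860768 -0.645717    0.77267911] [ 4.47768764e-01  4.54926047e-01  1.69672211e-01  1.28552740e+00
  6.65195634e-06 -2.33381194e+00]
```

View pics/wb.png

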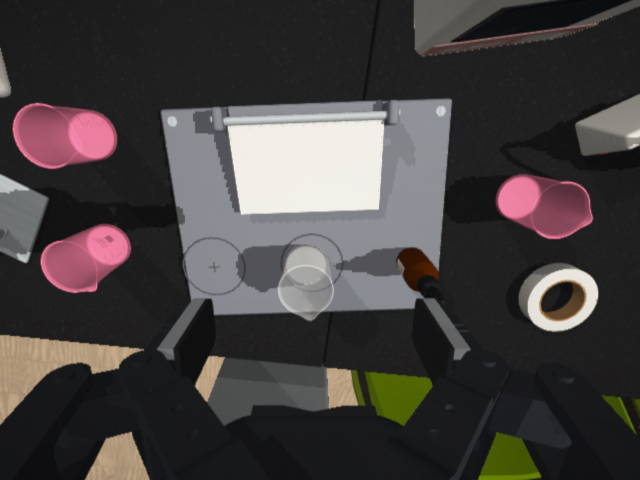

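View pics/wp.png

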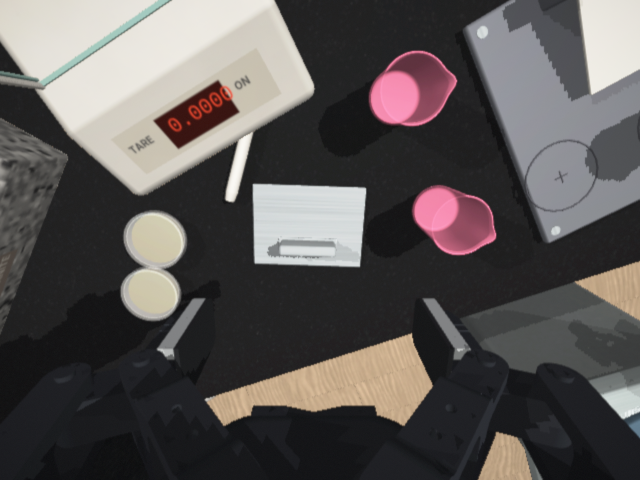

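Wrist view b: board corners at (163,110), (451,99) and (191,314), cross at (214,267), front ring centre near (311,262), flap front corners at (241,214) and (379,210). The beaker base is near (305,265) with its spout towards the robot.
Wrist view p: plate corners at (253,184), (366,188), (360,267) and (254,263), with the rib on the near side at about (307,248).

```bash
cat > fit.py <<'E'
from h import *
import pickle
from scipy.optimize import least_squares
cams=pickle.load(open("cams.pkl","rb"))
def fit(cam,P,uv,x0):
    m,T=cam;P=np.array(P)/1000.;uv=np.array(uv,float)
    def W(x): c,s=np.cos(x[2]),np.sin(x[2]); return np.c_[x[0]+c*P[:,0]-s*P[:,1],x[1]+s*P[:,0]+c*P[:,1],P[:,2]]
    r=least_squares(lambda x:(proj(m,T,W(x))-uv).ravel(),x0)
    return r.x,r.fun.reshape(-1,2)
if __name__=="__main__":
    x,f=fit(cams["b"],[(120,150,10),(120,-150,10),(-120,150,10),(-55,115,10),(-55,0,10),(10,75,21),(10,-75,21)],
     [(163,110),(451,99),(191,314),(214,267),(311,262),(241,214),(379,210)],(.528,-.035,.12)); print("board",x.round(4),f.round(1).tolist())
    m=camT("top"); 
    xt,f=fit(m,[(120,150,10),(120,-150,10),(-120,-150,10),(-120,150,10),(-55,115,10)],
     [(175+359/3.3,190+98/3.3),(175+702/3.3,190+36/3.3),(175+760/3.3,190+311/3.3),(175+407/3.3,190+376/3.3),(175+432/3.3,190+293/3.3)],x); print("top",xt.round(4),f.round(1).tolist())
    xb,f=fit(cams["p"],[(120,150,10),(-120,150,10),(-55,115,10)],[(464,29),(548,242),(561,177)],x); print("p",xb.round(4),f.round(1).tolist())
    p,f=fit(cams["p"],[(45,60,4),(45,-60,4),(-45,-60,4),(-45,60,4)],[(253,184),(366,188),(360,267),(254,263)],(.5,.33,-.36)); print("plate",p.round(4),f.round(1).tolist())
    # beaker: base ellipse & rim
    m,T=cams["b"]; print("rim",ray(m,T,[(279,290),(333,290),(306,266)],.081).round(4).tolist()); 
    print("base ", ray(m,T,[(306,266)],.012).round(4), "body sides y", ray(m,T,[(285,262),(330,262)],.012).round(4).tolist())
    c,s=np.cos(x[2]),np.sin(x[2])
    for n,q in (("ring0",(-.055,0)),("mark",(-.055,.115))): print(n,x[0]+c*q[0]-s*q[1],x[1]+s*q[0]+c*q[1])
E
python3 fit.py
```

```text
board [ 0.5315 -0.0353  0.1494] [[-3.0, -1.2], [2.4, 0.5], [0.9, 1.7], [-0.0, -0.8], [0.5, 1.5], [-0.2, -0.3], [-0.4, -0.3]]
top [ 0.5303 -0.0348  0.1535] [[-0.7, -0.3], [0.3, -0.4], [0.4, 0.4], [-0.4, 0.4], [0.4, -0.2]]
p [ 0.533  -0.0353  0.1659] [[-0.5, -0.8], [0.5, 2.2], [0.1, -0.8]]
plate [ 0.499   0.3324 -0.3965] [[-0.3, -0.2], [0.4, -0.0], [-0.2, -0.1], [0.0, 0.3]]
rim [[0.4741, -0.0122, 0.081], [0.4804, -0.0646, 0.081], [0.5024, -0.0356, 0.081]]
base  [[ 0.474  -0.0374  0.012 ]] body sides y [[0.4761, -0.0125, 0.012], [0.4824, -0.0646, 0.012]]
ring0 0.47715147610179615 -0.043510915434541664
mark 0.4600342750526584 0.07020804265180117
```

```bash
python3 - <<'E'
import cv2
a=cv2.imread("pics/wb.png")[225:330,170:450]; b=cv2.imread("pics/wp.png")[170:280,240:380]
a=cv2.resize(a,None,fx=2.8,fy=2.8,interpolation=cv2.INTER_CUBIC); b=cv2.resize(b,None,fx=2.7,fy=2.7,interpolation=cv2.INTER_CUBIC)
import numpy as np
o=np.zeros((a.shape[0]+b.shape[0],784,3),np.uint8); o[:a.shape[0],:a.shape[1]]=a; o[a.shape[0]:,:b.shape[1]]=b; print(a.shape,b.shape); cv2.imwrite("pics/crop.png",o)
E
```

```text
(294, 784, 3) (297, 378, 3)
```

View pics/crop.png

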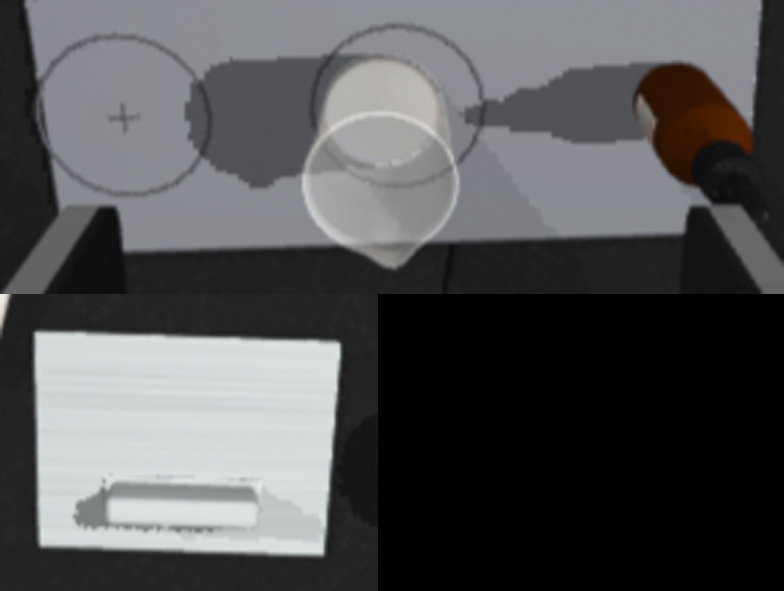

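Board pose is about (0.531, -0.035, yaw 0.153), the beaker about (0.476, -0.038), and the plate (0.499, 0.332, yaw -0.397). The crop shows the beaker base at wrist px (306,265), slightly right of the finger midline, with free space for both fingers. I'll grip it and slide it.

```bash
cat >> h.py <<'E'
BX,BY,BYAW=.531,-.035,.153
def b2w(x,y): c,s=np.cos(BYAW),np.sin(BYAW); return np.array([BX+c*x-s*y,BY+s*x+c*y])
def st(t=""):
    s=arm.state(); print(t,"t%.1f"%s["time"],np.round(s["tcp_pos"],4),"F",np.round(s["wrist_force"],1),"w%.4f g%.1f"%(s["width"],s["grasp_force"])); return s
E
python3 - <<'E'
from h import *
o=(np.pi,0,.18)
arm.movep((.476,-.038,.16),o); arm.move_gripper(.085,20)
arm.line_to((.476,-.038,.028),vel=.12); st("down")
arm.move_gripper(.045,20); s=st("grip")
if s["width"]>.048:
    m=b2w(-.055,.115); arm.line_to((*m,.028),vel=.06); st("slid")
    arm.move_gripper(.085); st("open")
    arm.line_to((*m,.2),vel=.2)
    arm.dwell(.2)
    m,T=camT("wrist"); im=arm.grab_frame("wrist"); cv2.imwrite("pics/slid.png",im[:,:,::-1])
    import pickle; pickle.dump((m,T),open("c2.pkl","wb"))
    print(arm.find_in("wrist","beaker")[:3]); st()
E
```

```text
down t14.4 [ 0.4767 -0.0382  0.0286] F [0.3 0.6 0.3] w0.0850 g0.0
grip t14.8 [ 0.4766 -0.0379  0.0286] F [-0.2  1.4  5.7] w0.0536 g20.3
slid t16.8 [0.4597 0.07   0.0285] F [ 1.1 -3.9  6.2] w0.0533 g19.6
open t17.2 [0.4585 0.0706 0.0276] F [-0.1 -0.4 -0.4] w0.0849 g0.0
[{'box': [110.7, 0.0, 105.9, 65.8], 'conf': 0.97}, {'box': [278.5, 186.3, 67.6, 81.2], 'conf': 0.9}, {'box': [122.0, 149.2, 93.6, 71.1], 'conf': 0.77}]
 t18.5 [0.4586 0.0703 0.1992] F [-0.4 -0.1 -1. ] w0.0850 g0.0
```

View pics/slid.png

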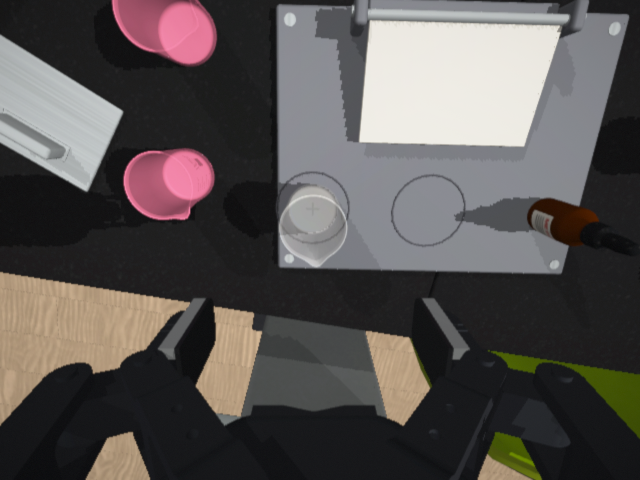

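The beaker stands upright on the side ring, its base around the cross at (313,208). The front ring is free at (429,210), and the flap's front corners are at (360,142) and (524,147). Next I refine the board fit and fetch the plate.

```bash
python3 - <<'E'
from fit import *
c2=pickle.load(open("c2.pkl","rb"))
x,f=fit(c2,[(120,150,10),(120,-150,10),(-120,-150,10),(-120,150,10),(-55,115,10),(-55,0,10),(10,75,21),(10,-75,21)],
 [(278,4),(628,14),(563,273),(278,267),(313,208),(429,210),(360,143),(525,147)],(.53,-.035,.15)); print(x.round(4),f.round(1).tolist())
py=-.3965; g=np.array([.499-.02*np.cos(py),.3324-.02*np.sin(py)]); o=(np.pi,0,py+np.pi/2)
arm.move_gripper(.05,60)
arm.movep((*g,.15),o); st()
arm.line_to((*g,.009),vel=.12); st("down")
arm.move_gripper(.0,60); s=st("grip")
if s["width"]>.009:
    arm.line_to((*g,.03),vel=.08); st("lift")
    arm.line_to((*g,.145),vel=.15); st("lift2")
E
```

```text
[ 0.5322 -0.0358  0.157 ] [[-1.5, -0.4], [3.6, -0.7], [-0.6, 1.4], [0.6, 1.3], [0.3, 0.6], [-0.4, 1.2], [-0.9, -0.8], [-1.3, -0.8]]
 t20.0 [0.4809 0.3392 0.1503] F [-0.3  0.8  0.4] w0.0498 g0.0
down t21.3 [0.4813 0.3405 0.0099] F [0.1 0.2 0.2] w0.0501 g0.0
grip t21.8 [0.481  0.3404 0.0097] F [-0.8 -0.1  4.9] w0.0108 g62.7
lift t22.2 [0.4809 0.3403 0.0302] F [ 0.7 -0.3 -0.6] w0.0105 g62.0
lift2 t23.1 [0.4798 0.3397 0.1438] F [ 0.1 -0.5 -1.5] w0.0103 g62.0
```

```bash
sed -i 's/^BX,BY,BYAW=.*/BX,BY,BYAW=.5315,-.0353,.155/' h.py; python3 - <<'E'
from h import *
import pickle
o=(np.pi,0,BYAW+np.pi/2); p=b2w(-.068,0)
arm.movep((*p,.145),o); st("over")
arm.line_to((*p,.035),vel=.1); arm.dwell(.3); st("low")
m,T=camT("wrist"); im=arm.grab_frame("wrist"); cv2.imwrite("pics/pre.png",im[:,:,::-1]); pickle.dump((m,T),open("c3.pkl","wb"))
im=arm.grab_frame("top")[190:315,265:415]; cv2.imwrite("pics/pretop.png",cv2.resize(im[:,:,::-1],None,fx=4.5,fy=4.5,interpolation=cv2.INTER_CUBIC))
E
```

```text
over t24.5 [ 0.4644 -0.0453  0.1448] F [-1.   0.8 -1.1] w0.0105 g61.9
low t26.1 [ 0.4646 -0.0459  0.0353] F [ 0.6 -0.1 -1.3] w0.0102 g61.9
```

View pics/pre.png

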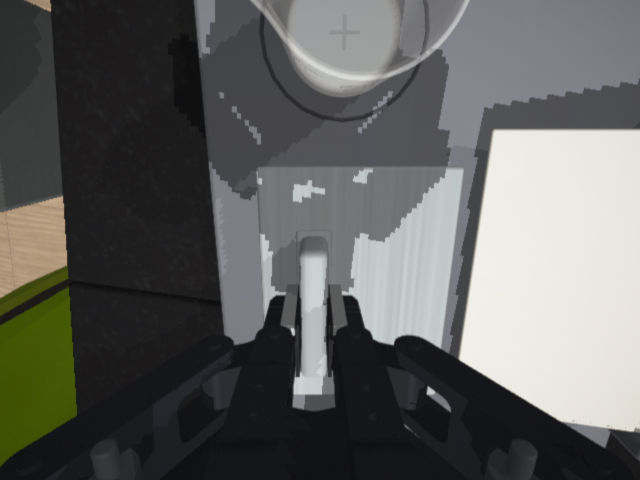

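View pics/pretop.png

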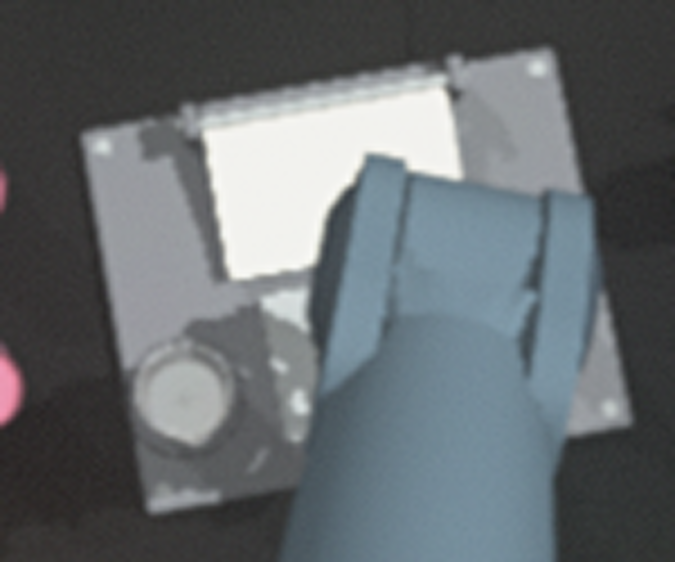

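The wrist view shows the plate square in the grip, with its left corners at (258,168) and (463,168), just short of the flap's front-left corner at (490,129). The beaker sits on its cross at (344,32). I'll compute the clearances, then lower the plate until it touches.

```bash
python3 - <<'E'
from h import *
import pickle
m,T=pickle.load(open("c3.pkl","rb"))
def w2b(P): c,s=np.cos(BYAW),np.sin(BYAW); d=P[:,:2]-[BX,BY]; return np.c_[c*d[:,0]+s*d[:,1],-s*d[:,0]+c*d[:,1]].round(4).tolist()
print("plate",w2b(ray(m,T,[(463,168),(258,168)],.0293)),"flap",w2b(ray(m,T,[(491,129)],.0215)),"cross",w2b(ray(m,T,[(344,32)],.01)))
p=b2w(-.068,0)
arm.line_to((*p,.0225),vel=.05); s=st()
z=.0225
while s["wrist_force"][2]<4 and z>.014:
    z-=.0005; arm.line_to((*p,z),vel=.02); arm.dwell(.1); s=st("z%.4f"%z)
E
```

```text
plate [[-0.0028, 0.0593], [-0.0914, 0.0592]] flap [[0.0106, 0.0754]] cross [[-0.0541, 0.1157]]
 t26.6 [ 0.4636 -0.0456  0.0219] F [-1.2 -0.5 -1.6] w0.0104 g61.9
z0.0220 t26.9 [ 0.4645 -0.0458  0.0221] F [-0.   0.5 -1.1] w0.0101 g61.9
z0.0215 t27.3 [ 0.4643 -0.0458  0.0215] F [ 0.4  0.9 -1.9] w0.0106 g61.9
z0.0210 t27.6 [ 0.4643 -0.0458  0.021 ] F [-0.   0.1 -1.1] w0.0108 g61.9
z0.0205 t28.0 [ 0.4643 -0.0458  0.0205] F [-0.3 -0.2 -1.1] w0.0105 g61.9
z0.0200 t28.3 [ 0.4643 -0.0458  0.02  ] F [ 0.   0.8 -0.9] w0.0103 g61.9
z0.0195 t28.7 [ 0.4644 -0.0458  0.0197] F [-1.2  0.9  1.7] w0.0106 g62.2
z0.0190 t29.0 [ 0.4644 -0.0458  0.0197] F [-3.9  0.1  8.6] w0.0101 g63.2
```

```bash
python3 - <<'E'
from h import *
z=.0194
arm.line_to((*b2w(-.068,0),z),vel=.02); st()
arm.line_to((*b2w(-.036,0),z),vel=.03); arm.dwell(.2); s=st("slid")
while s["wrist_force"][2]<14 and z>.015:
    z-=.0003; arm.line_to((*b2w(-.036,0),z),vel=.02); arm.dwell(.2); s=st("z%.4f"%z)
import pickle
m,T=camT("wrist"); im=arm.grab_frame("wrist"); cv2.imwrite("pics/fin.png",im[:,:,::-1]); pickle.dump((m,T),open("c4.pkl","wb"))
E
```

```text
t29.3 [ 0.4645 -0.0458  0.0197] F [-1.4  0.7  5.3] w0.0102 g62.9
slid t30.7 [ 0.4942 -0.0412  0.0197] F [-5.8 -1.3 10.6] w0.0109 g63.6
z0.0191 t31.2 [ 0.4942 -0.0412  0.0197] F [-7.9 -0.9 14.1] w0.0105 g64.0
```

View pics/fin.png

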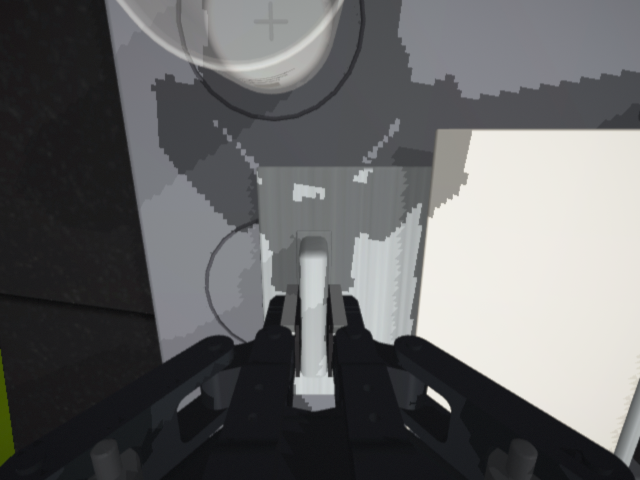

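The plate's edge is now hidden under the flap along its length, which works out to about board x = 27 mm. The grip hasn't shifted (rear corner still at (258,168)), the flap looks unlifted, and the press is about 14 N. Handing in.

```bash
python3 - <<'E'
from h import *
arm.dwell(.3); st(); print(arm.hand_in())
E
```

```text
t31.5 [ 0.4942 -0.0412  0.0197] F [-7.9 -1.  13.7] w0.0104 g64.0
the job is handed in; nothing more can be done
None
```

The beaker stands in the side ring, let go, and the plate is held flat on the board with about 14 N, its plain edge roughly 17 mm under the flap by my estimate; the job was handed in at about 31.5 s of the 58 s, and the rig returned no verdict.

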